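# Click the palette rack's sliding stop into its notch

### The arm

A 6-joint arm with a two-finger parallel gripper is mounted at the origin on the work surface. World frame = base frame: x ahead of the robot, y to its left, z up, the work surface at z = 0. Lengths are in mm, angles in rad, forces in N, time in s.
With the tool pointing down it reaches from about 275 to 1000 mm from the base axis. Payload 8.4 kg.
Tool frame: the origin (TCP) lies on the centre line of the jaws, within the pads' length; the fingertips stand 14 mm ahead of it and the grasp point (between the pads) lies 5 mm behind it; z points along the fingers, y is the line along which they close (so a half turn about z gives the same grasp; the last joint's range is limited). The gripper opens to 85 mm and grips with 20 to 120 N. Pads are 22 mm wide; open, the fingers measure 114 mm over their backs; the gripper's body (76 mm by 85 mm) begins 54 mm behind the grasp point. The pads swing forward as they close: fully open they stand 13 mm farther back than shut.
Start: joints at [1.302, 0.353, 1.633, -0, 1.155, -0.002], TCP at [164.777, 602.89, 218.781] pointing down, gripper open.
Joint ranges: [-2.63, 2.63], [-0.92, 2.1], [0.06, 2.66], [-1.3, 4.44], [0, 2.69], [-3.02, 3.02]. Speed limits (rad/s): [2.22, 2.22, 2.79, 3.14, 3.14, 3.14].

### API

Orientations are given as [roll, pitch, yaw] about the fixed x, y, z axes, in that order (R = Rz(yaw) Ry(pitch) Rx(roll)).
In Python, from rig import r gives the robot as it stands.
- The arm moves only by the tool step_arm, never from a script. Its argument "plan" is text: rows parted by semicolons, each of 7 numbers parted by spaces: the turn, a rotation vector about the world's x, y, z in degrees, then the shift along the world's x, y, z in mm, then the closure in counts, from 0 (fully open) to 255 (shut). In form: rx ry rz x y z hand; .... A call has 1 to 8 rows; each row is the pose to reach, as a shift and turn from the pose commanded when the call began; what a row does not reach only later rows make up. A row lasts 1/10 s, in which the tool goes at most 50 mm and 8.59 degrees, less where a joint would pass 70% of its speed; a pose out of reach is approached as far as the arm can. A call with a gripper value outside its range is refused whole. The fingers move at their own pace and stop on an object; "force" is the grip in N (left out, the last holds). Time passes only in rows, so rows that repeat a pose let the fingers close. It gives the time, the measured TCP pose, the force, the opening and the grip force at its end, in the units of the state.
- r.sense(): the state, without advancing time (a new reading comes with each control period).
- r.grab_frame(name): name is "side" or "top"; returns (picture, depth): 400x640x3 uint8, red, green, blue; 400x640 float32, mm along the optical axis (not along the pixel's ray), 0 where there is no reading.
- r.get_calibration(name): a dict with "K" (3x3 intrinsics, pixels), "world_from_camera" (4x4, takes a point from camera to world coordinates). Camera axes: x right, y down, z forward; pixel columns grow to the right and rows downward; lengths in mm; the calibration is good to about 2 mm. A picture is of the moment at which its call begins. get_calibration takes no time and is no camera call.
- r.sign_off(): hands the job in; it is judged then, once.
The state is a dict: "clock": time; "qpos": joint angles; "qvel": joint speeds; "joint_efforts": joint torques, N m; "eef_pos": TCP position; "tcp_rot": TCP orientation; "contact_force": force on the tool from outside, world axes, zero at the start; "wrist_torque": the same for the moment, N m; "opening": opening from 0.0 (shut) to 1.0 (fully open); "grasp_force": force on a finger pad.
Only numpy, scipy, OpenCV 4.12 (cv2) and the standard library are available. Lean on these libraries where they do the work, as an engineer would, in place of code of your own. Each camera call takes 0.05 s, during which the arm holds its last target. There are 200 camera calls.

### The job

Push the upright sliding stop of the palette rack gently along its rail towards the two standing palettes until it clicks into its notch (pointer at the engraved line), so that it closes up the row, and leave it there with both palettes standing. Only push the stop: do not grip it or force it on past the notch, do not touch or lift the palettes, and leave the small loose things around the rack where they are.

Things in the scene. Friction and masses are not known exactly. Their poses are not given: they have to be found in the camera images.
- rack: Fixed frosted plastic rack, origin on the dresser; y runs along the rail towards the end wall, x across, z up. Deck x -55 to 95, y -150 to 120 mm, top 12 mm high. Lip 22 mm high at x -52; end wall 74 mm high, inner face at y 110. Aluminium rail, 22 mm wide, top 18 mm high, along x 55 mm; two ribs across it, 3 mm proud, 16 mm apart; the gap between them (y 45 mm) is the notch.
- stop (a joint): Travel of the sliding stop along the rack's +y, m: 0.150 in the notch, range 0 to 0.175; starts at 0.02 to 0.07. Slides at about 1 to 2 N and stays where left. A sprung roller under it climbs a rib (peak 6 to 9 N) from 0.134, crest 0.142; then the force drops to almost nothing and from about 0.145 the stop jumps ahead of a slow finger into the notch by itself and settles within 2 mm. Second crest 0.158.
- stop_face (a point): Point on the stop's flat outer face, to be pushed (looks to rack -y), 45 mm above the dresser, at rack x 0. The stop is an upright frosted plate 10 mm thick, rack x -47 to 40 mm, 14 to 72 mm high. Its foot on the rail: rack x 38 to 74 mm, 24 mm either side of the plate's middle, top 42 mm high, a steel pointer on its outer side. The deck behind is empty.
- notch (a point): The dark engraved line on the deck's margin beside the rail (4 mm wide; this point: rack x = 85 mm, y = 45 mm, 12 mm above the dresser). The stop's pointer is level with it along the rail when the stop is in the notch.
- palette_a: Loose black make-up palette with a steel seam, about 90 g, standing on edge on the deck between stop and palette_b: 72 mm across the rack, 24 mm along it, 58 mm high. Origin under its centre, axes about the rack's. The stop pushes it along. With the stop in the notch the two palettes have 12 mm to spare before the end wall.
- palette_b: The same kind of palette, standing nearer the end wall. Origin at the centre of its underside.
- lipstick: Bystander: brass lipstick standing on the dresser beside the rack's lip; 19 mm across, 72 mm high, origin at its foot.
- holder: Bystander: empty blue ceramic toothpick holder standing beside the rack; 42 mm across, 62 mm high, origin under its centre.
- compact: Bystander: closed round steel compact mirror, 70 mm across, 14 mm high, origin under its centre.
- comb: Bystander: tortoiseshell comb lying flat, 150 mm long, 45 mm wide, 5 mm thick, origin under its middle.
- dish: Bystander: round glass dish with a cork bottom, 104 mm across, 33 mm high, origin under its centre.
- cream: Bystander: amber glass jar, 52 mm across, 45 mm high, origin under its centre.
Mind the look-alikes: they are no part of the job. What is shaped like the palette_b but pink is not meant.

How it is judged:
By the outcome, as a careful person would: the job done as asked, in the order asked, and still so for the second after the job is handed in, with the robot touching nothing.
It also fails if it takes over 51 s, if anything falls off the work surface, if the arm or the gripper's body presses on something with over 40 N, if the wrist force passes 120 N, or if a joint passes its speed limit or range.

## Working session

There is one attempt and no reset: what is moved stays moved. The work goes in short steps, Python scripts to look and compute and a tool call to move; the robot and the scene stay as the last step left them, time stands still between calls to the robot, and variables do not carry over. Pictures are saved under pics/ and viewed, at most 10 in all, crops included, and the job is handed in when it is done.

Besides the shell and the picture viewer there is one more tool, called after "Emit:" as name(argument=value, ...), one argument or row to a line, values as JSON. step_arm: Moves the arm, as the interface text tells. Its arguments: {"type":"object","properties":{"plan":{"type":"string"},"force":{"type":"number"}},"required":["plan"]}

```bash
mkdir -p pics
python3 - <<'E'
from rig import r
import cv2,numpy as np
for n in("top","side"):
    p,d=r.grab_frame(n); cv2.imwrite(f"pics/{n}0.png",p[:,:,::-1]); np.savez(f"{n}0.npz",p=p,d=d)
    c=r.get_calibration(n); print(n,np.round(c["K"],1).tolist(),np.round(c["world_from_camera"],3).tolist())
s=r.sense();print(s)
E
```

```text
top [[401.2, 0.0, 320.6], [0.0, 401.2, 198.1], [0.0, 0.0, 1.0]] [[0.029, -0.993, 0.117, 449.924], [-1.0, -0.027, 0.013, -6.991], [-0.01, -0.117, -0.993, 1266.44], [0.0, 0.0, 0.0, 1.0]]
side [[368.7, 0.0, 316.2], [0.0, 368.7, 197.1], [0.0, 0.0, 1.0]] [[0.948, -0.246, 0.201, 388.897], [-0.318, -0.696, 0.644, -615.503], [-0.018, -0.674, -0.738, 785.689], [0.0, 0.0, 0.0, 1.0]]
{'clock': 0.1, 'qpos': array([ 1.30161240e+00,  3.53603964e-01,  1.63405256e+00, -1.89998929e-05,
        1.15523067e+00, -2.41658153e-03]), 'qvel': array([-1.17704186e-03, -3.00410155e-03, -1.86204242e-03, -2.47915272e-05,
        7.76390492e-04, -9.03494554e-04]), 'joint_efforts': array([-5.53082282e-04, -6.06359911e+01, -3.42820752e+01, -5.71299552e-05,
        3.99467535e-03,  3.91771607e-05]), 'eef_pos': array([164.65496285, 602.45301794, 218.1242004 ]), 'tcp_rot': array([-3.14029807e+00,  1.42444206e-05,  2.87483299e+00]), 'contact_force': array([ 0.43940827, -0.32174176,  0.3501896 ]), 'wrist_torque': array([ 0.0466219 , -0.02254252,  0.02547833]), 'grasp_force': 0.0, 'opening': 0.9987197884417068}
```

View pics/top0.png

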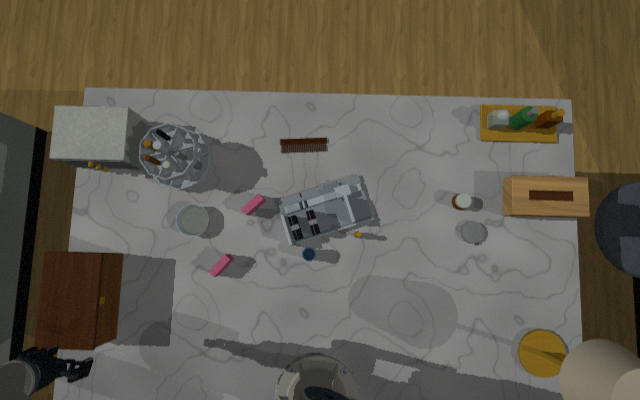

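View pics/side0.png

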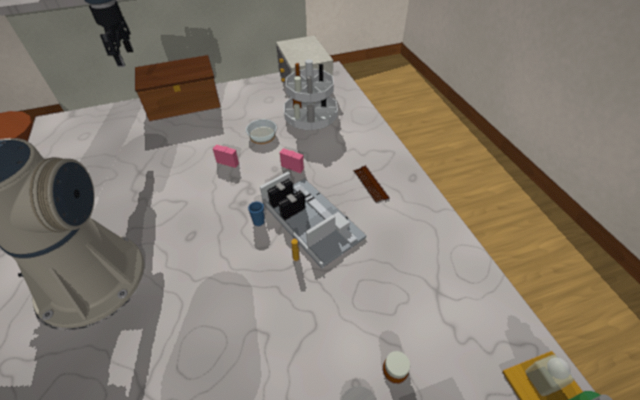

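Both pictures show the rack (top about 280–375, 178–243; side about 262–365, 172–268) with two black palettes near (300,224) in the top view. The two pink blocks, top (254,205) and (221,265), are look-alikes standing off the rack. I'll enlarge both views to confirm.

Run:
```python
import cv2,numpy as np
a=np.load("top0.npz")["p"][165:260,265:385,::-1]; b=np.load("side0.npz")["p"][165:275,240:375,::-1]
A=cv2.resize(a,None,fx=6,fy=6,interpolation=cv2.INTER_CUBIC);cv2.imwrite("pics/tc.png",A)
B=cv2.resize(b,None,fx=5,fy=5,interpolation=cv2.INTER_CUBIC);cv2.imwrite("pics/sc.png",B)
```

```text
(no output)
```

View pics/tc.png

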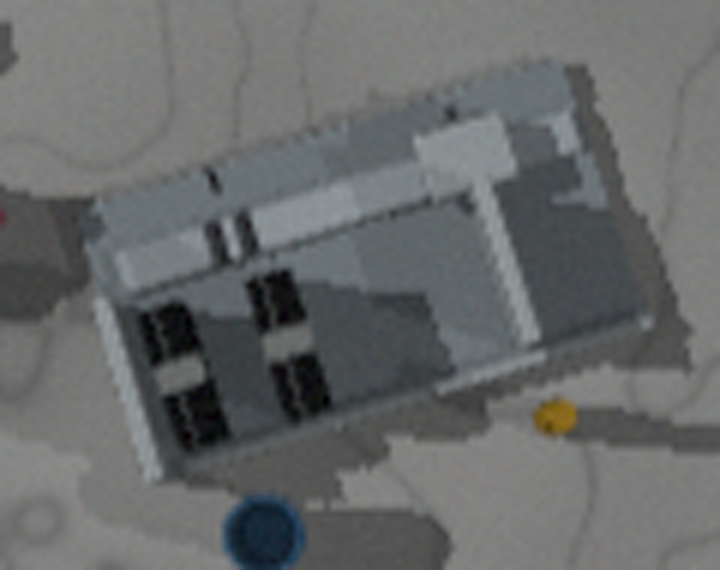

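View pics/sc.png

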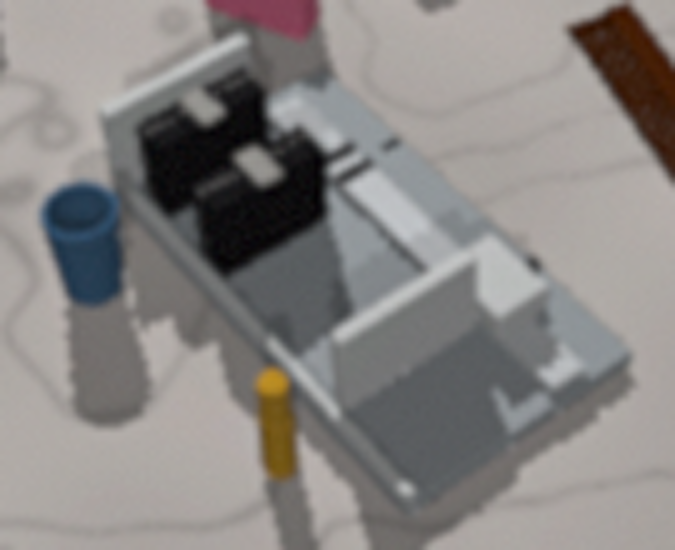

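Both crops show the same things. The frosted plate's top runs from tc (482,180) to (530,345), its foot is at (465,155) and its pointer at (450,112). The notch ribs are at (232,235) with the engraved line at (212,180). Black palettes are at (185,375) and (290,345). The lipstick at (556,415) and holder at (263,533) lie on the lip side. The pink blocks are off the rack, so they are not meant.

```bash
cat > h.py <<'E'
from rig import r
import numpy as np,cv2
def ray(n,uv):
    c=r.get_calibration(n);T=np.array(c["world_from_camera"]);K=np.array(c["K"])
    d=T[:3,:3]@np.linalg.solve(K,[uv[0],uv[1],1]);return T[:3,3],d
def pl(n,uv,z):
    o,d=ray(n,uv);return o+d*(z-o[2])/d[2]
def tri(a,b):
    o1,d1=ray("top",a);o2,d2=ray("side",b)
    t=np.linalg.lstsq(np.c_[d1,-d2],o2-o1,rcond=None)[0]
    p,q=o1+d1*t[0],o2+d2*t[1];return (p+q)/2,np.linalg.norm(p-q)
tc=lambda u,v:((u+.5)/6+265-.5,(v+.5)/6+165-.5)
sc=lambda u,v:((u+.5)/5+240-.5,(v+.5)/5+165-.5)
E
python3 - <<'E'
from h import *
np.set_printoptions(precision=1,suppress=True)
for n,a,b in [("plate x-47",(530,342),(338,338)),("plate x40",(482,182),(473,265)),("line",(212,180),(392,144)),("pointer",(450,112),(535,262)),("deckcorner x95 y-150",(562,62),(628,355)),("palA top",(290,343),(260,165))]:
    print(n,*tri(tc(*a),sc(*b)))
# fit rack pose from top-view points with known heights
R=[((212,180),85,45,12),((562,62),95,-150,12),((92,205),95,120,12),((645,322),-52,-150,22),((157,478),-55,115,74),((100,300),40,115,74)]
for RR in (R[:4],R[:5]):
    A=np.array([[x,y] for _,x,y,_ in RR],float);B=np.array([pl("top",tc(*p),z)[:2] for p,_,_,z in RR])
    ca,cb=A.mean(0),B.mean(0);a,b=A-ca,B-cb
    th=np.arctan2((a[:,0]*b[:,1]-a[:,1]*b[:,0]).sum(),(a*b).sum())
    M=np.array([[np.cos(th),-np.sin(th)],[np.sin(th),np.cos(th)]]);t=cb-M@ca
    print("yaw",np.degrees(th),"org",t,"res",(B-A@M.T-t).tolist())
for n,p,z in [("plate-47",(530,342),72),("plate40",(482,182),72),("pointer",(450,112),35),("footc",(465,153),42),("palA",(290,343),70),("palB",(182,375),70),("lip",(556,415),72)]:
    print(n,(pl("top",tc(*p),z)[:2]-t)@M)
for f in (-75,-150): print(f, M@[0,f]+t)
E
```

```text
plate x-47 [525.8 -89.9  65.4] 4.563603943295638
plate x40 [605.8 -64.5  59.8] 3.7594161108126376
line [609.5  75.5   6.9] 3.1059654131565493
pointer [646.8 -48.8  27.4] 4.824483589511892
deckcorner x95 y-150 [ 677.3 -107.9    7.1] 2.660395179393253
palA top [521.3  29.8  68.5] 3.4984827561596044
yaw 18.16164823852973 org [539.7   3.3] res [[0.8134977528205809, 2.829986164890558], [-1.6760819809576333, 2.37752317848957], [-0.25859893335132256, -8.969887132880883], [1.1211831614882612, 3.762377789500748]]
yaw 18.350200489553263 org [539.6   2.8] res [[1.16335309653698, 3.148711611749012], [-1.9253348708475642, 2.463970924909181], [0.3359566565110299, -8.605096338661465], [0.7203879455738615, 4.308232374896652], [-0.294362827774421, -1.315818572893387]]
plate-47 [-44.5 -82. ]
plate40 [ 38.7 -82.7]
pointer [ 82.3 -80.8]
footc [ 58.8 -81.4]
palA [-10.6  32.2]
palB [-10.4  88.1]
lip [-82.7 -83.6]
-75 [563.2 -68.4]
-150 [ 586.8 -139.6]
```

The stop sits at rack y of about -84 (travel about 0.02). The rack yaw is about 18.3° and its origin about (539,5). I'll go above the start of the push with the fingers shut, turned by -56.4° so tool y lies along rack x.

Emit:
step_arm(
  plan="0 0 -7 23 -40 0 255;0 0 -14 46 -80 0 255;0 0 -21 69 -120 0 255;0 0 -28 92 -160 0 255;0 0 -35 115 -200 0 255;0 0 -42 138 -240 0 255;0 0 -49 161 -280 0 255;0 0 -56.4 184 -320 0 255",
)

```text
clock: 0.9
eef_pos: [349.2, 281.1, 218.7]
tcp_rot: [3.142, 0.0, 1.886]
contact_force: [1.5, 0.3, -0.4]
opening: -0.0
grasp_force: 0.0
```

Emit:
step_arm(
  plan="0 0 0 26 -45 0 255;0 0 0 52 -90 0 255;0 0 0 78 -135 0 255;0 0 0 104 -180 0 255;0 0 0 130 -225 0 255;0 0 0 156 -270 0 255;0 0 0 182 -315 0 255;0 0 0 206 -357 0 255",
)

```text
clock: 1.7
eef_pos: [549.2, -65.7, 218.6]
tcp_rot: [-3.141, -0.0, 1.89]
contact_force: [1.2, 0.5, 0.0]
opening: 0.005
grasp_force: 0.0
```

Emit:
step_arm(
  plan="0 0 0 25 -44 0 255;0 0 0 25 -44 -40 255;0 0 0 25 -44 -70 255;0 0 0 25 -44 -70 255;0 0 0 25 -44 -70 255",
)

```text
clock: 2.2
eef_pos: [573.5, -107.4, 148.8]
tcp_rot: [-3.14, -0.001, 1.891]
contact_force: [0.4, -0.7, 1.2]
opening: -0.004
grasp_force: 0.0
```

Run:
```python
from h import *
p,d=r.grab_frame("side");q,_=r.grab_frame("top")
a=cv2.resize(p[135:275,225:375],None,fx=2.7,fy=3.4*2.7/3.4,interpolation=cv2.INTER_CUBIC);b=cv2.resize(q[150:260,265:395],None,fx=3,fy=3.4364,interpolation=cv2.INTER_CUBIC)
im=np.hstack([a[:378],b[:378]]);print(im.shape)
cv2.imwrite("pics/c1.png",im[:,:,::-1]);s=r.sense();print(s["eef_pos"],s["contact_force"])
```

```text
(378, 795, 3)
[ 574.78531883 -107.44396391  150.50282908] [0.34271303 0.11386238 1.06030005]
```

View pics/c1.png

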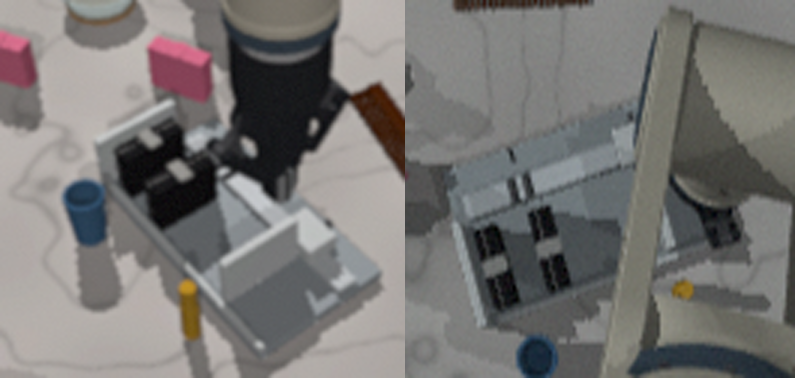

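The side crop shows the fingertips at (285,195), above the stop and clear of everything. The stop (260,250) is still in place. I'll back off a little and come down outside the stop face.

Emit:
step_arm(
  plan="0 0 0 2.5 -8 0 255;0 0 0 2.5 -8 -30 255;0 0 0 2.5 -8 -60 255;0 0 0 2.5 -8 -80 255;0 0 0 2.5 -8 -97 255;0 0 0 2.5 -8 -97 255;0 0 0 2.5 -8 -97 255",
)

```text
clock: 3.0
eef_pos: [577.0, -115.9, 52.8]
tcp_rot: [3.141, 0.001, 1.891]
contact_force: [-0.5, -0.8, 0.8]
opening: 0.001
grasp_force: 0.0
```

Run:
```python
from h import *
p,d=r.grab_frame("side")
cv2.imwrite("pics/c2.png",cv2.resize(p[165:275,240:375],None,fx=5,fy=5,interpolation=cv2.INTER_CUBIC)[:,:,::-1]);s=r.sense();print(s["eef_pos"],s["contact_force"])
```

```text
[ 577.33051234 -115.88101979   53.20387846] [0.8359444  0.24079759 0.44158996]
```

View pics/c2.png

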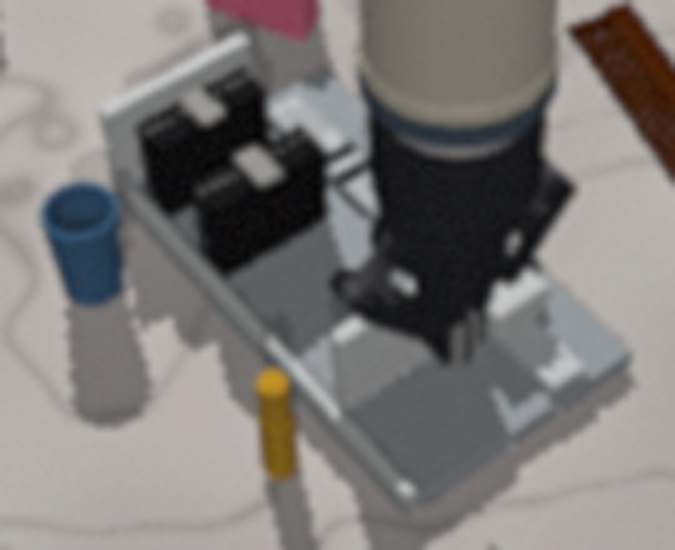

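The fingertips at (457,360) are in front of the outer face and touch nothing. Now the push along the rail, direction (-0.314, 0.949).

Emit:
step_arm(
  plan="0 0 0 -1 2.8 0 255;0 0 0 -1.9 5.7 0 255;0 0 0 -2.8 8.5 0 255;0 0 0 -3.8 11.4 0 255;0 0 0 -4.7 14.2 0 255;0 0 0 -5.7 17.1 0 255;0 0 0 -6.6 19.9 0 255;0 0 0 -7.5 22.8 0 255",
)

```text
clock: 3.85
eef_pos: [568.6, -92.6, 51.8]
tcp_rot: [-3.141, 0.0, 1.891]
contact_force: [-1.0, -1.4, 0.2]
opening: 0.003
grasp_force: 0.5
```

Emit:
step_arm(
  plan="0 0 0 -1 2.8 0 255;0 0 0 -1.9 5.7 0 255;0 0 0 -2.8 8.5 0 255;0 0 0 -3.8 11.4 0 255;0 0 0 -4.7 14.2 0 255;0 0 0 -5.7 17.1 0 255;0 0 0 -6.6 19.9 0 255;0 0 0 -7.5 22.8 0 255",
)

```text
clock: 4.65
eef_pos: [561.1, -69.7, 51.8]
tcp_rot: [-3.142, 0.0, 1.89]
contact_force: [-0.0, -1.4, 0.8]
opening: 0.001
grasp_force: 0.5
```

Emit:
step_arm(
  plan="0 0 0 -1 2.8 0 255;0 0 0 -1.9 5.7 0 255;0 0 0 -2.8 8.5 0 255;0 0 0 -3.8 11.4 0 255;0 0 0 -4.7 14.2 0 255;0 0 0 -5.7 17.1 0 255;0 0 0 -6.6 19.9 0 255;0 0 0 -7.5 22.8 0 255",
)

```text
clock: 5.45
eef_pos: [553.6, -46.9, 51.8]
tcp_rot: [-3.142, -0.0, 1.89]
contact_force: [0.1, -0.7, 0.3]
opening: -0.002
grasp_force: 0.5
```

Run:
```python
from h import *
p,d=r.grab_frame("side");q,_=r.grab_frame("top")
a=cv2.resize(p[165:275,240:375],(480,391),interpolation=cv2.INTER_CUBIC);b=cv2.resize(q[165:265,270:350],(313,391),interpolation=cv2.INTER_CUBIC)
cv2.imwrite("pics/c3.png",np.hstack([a,b])[:,:,::-1]);s=r.sense();print(s["eef_pos"],s["contact_force"])
v=s["eef_pos"][:2]-[539,5];print(v@[.949,.314],v@[-.314,.949])
```

```text
[553.65839329 -46.70002581  51.7875127 ] [-0.05818275 -1.12495394 -0.10328852]
-2.3229928722440136 -53.666059981710525
```

View pics/c3.png

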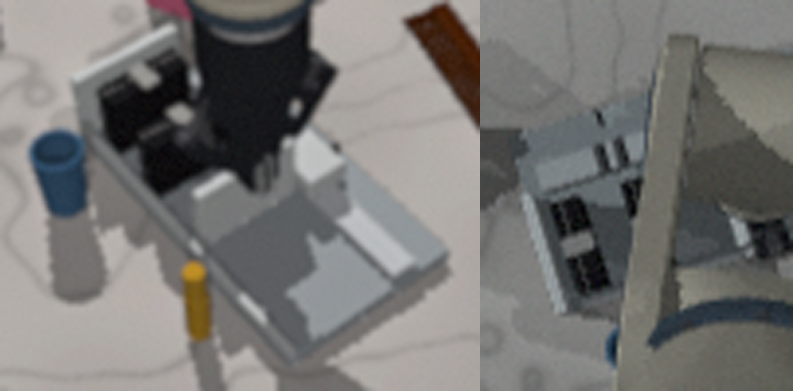

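The stop (240,205) now moves with the fingers at about 1 N, and both palettes are still standing. I'll carry on and slow down before the rib.

Emit:
step_arm(
  plan="0 0 0 -1 2.8 0 255;0 0 0 -1.9 5.7 0 255;0 0 0 -2.8 8.5 0 255;0 0 0 -3.8 11.4 0 255;0 0 0 -4.7 14.2 0 255;0 0 0 -5.7 17.1 0 255;0 0 0 -6.6 19.9 0 255;0 0 0 -7.5 22.8 0 255",
)

```text
clock: 6.35
eef_pos: [546.1, -24.1, 51.8]
tcp_rot: [-3.141, -0.0, 1.89]
contact_force: [-1.5, -1.4, 0.1]
opening: -0.002
grasp_force: 0.5
```

Emit:
step_arm(
  plan="0 0 0 -0.6 1.9 0 255;0 0 0 -1.3 3.8 0 255;0 0 0 -1.9 5.7 0 255;0 0 0 -2.5 7.6 0 255;0 0 0 -3.1 9.5 0 255;0 0 0 -3.8 11.4 0 255;0 0 0 -4.4 13.3 0 255;0 0 0 -5 15.2 0 255",
)

```text
clock: 7.15
eef_pos: [541.2, -9.0, 51.8]
tcp_rot: [-3.142, -0.0, 1.89]
contact_force: [-0.3, -1.0, 0.4]
opening: -0.002
grasp_force: 0.4
```

Emit:
step_arm(
  plan="0 0 0 -0.5 1.4 0 255;0 0 0 -0.9 2.8 0 255;0 0 0 -1.4 4.3 0 255;0 0 0 -1.9 5.7 0 255;0 0 0 -2.4 7.1 0 255;0 0 0 -2.8 8.5 0 255;0 0 0 -3.3 10 0 255;0 0 0 -3.8 11.4 0 255",
)

```text
clock: 7.95
eef_pos: [537.4, 2.3, 51.8]
tcp_rot: [-3.142, 0.0, 1.891]
contact_force: [0.3, -1.7, 0.4]
opening: 0.001
grasp_force: 0.8
```

Run:
```python
from h import *
p,d=r.grab_frame("side");q,_=r.grab_frame("top")
a=cv2.resize(p[165:275,240:375],(480,391),interpolation=cv2.INTER_CUBIC);b=cv2.resize(q[165:265,270:350],(313,391),interpolation=cv2.INTER_CUBIC)
cv2.imwrite("pics/c4.png",np.hstack([a,b])[:,:,::-1]);s=r.sense();print(s["eef_pos"],s["contact_force"])
v=s["eef_pos"][:2]-[539,5];print(v@[.949,.314],v@[-.314,.949])
```

```text
[537.39693989   2.42730363  51.79632824] [-0.79801841 -0.3273689   0.22143189]
-2.3291307088848874 -1.9381279782144143
```

View pics/c4.png

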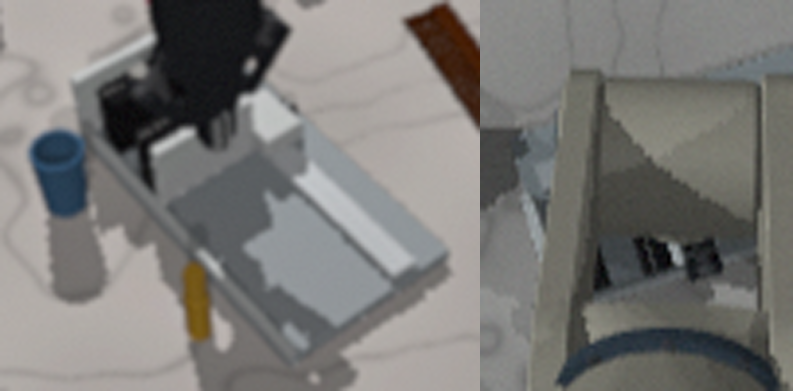

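The plate is now about 20–30 mm short of the notch (travel about 0.12) and close up to palette_a; both palettes stand at (125,110) and (155,160). Slowly now, watching the force.

Emit:
step_arm(
  plan="0 0 0 -0.4 1.2 0 255;0 0 0 -0.8 2.4 0 255;0 0 0 -1.2 3.6 0 255;0 0 0 -1.6 4.7 0 255;0 0 0 -2 5.9 0 255;0 0 0 -2.3 7.1 0 255;0 0 0 -2.7 8.3 0 255;0 0 0 -3.1 9.5 0 255",
)

```text
clock: 8.85
eef_pos: [534.2, 11.8, 51.7]
tcp_rot: [-3.141, -0.0, 1.89]
contact_force: [-1.0, -1.8, 0.2]
opening: -0.001
grasp_force: 0.9
```

Emit:
step_arm(
  plan="0 0 0 -0.2 0.6 0 255;0 0 0 -0.4 1.2 0 255;0 0 0 -0.6 1.8 0 255;0 0 0 -0.8 2.4 0 255;0 0 0 -1 3 0 255;0 0 0 -1.2 3.6 0 255;0 0 0 -1.4 4.2 0 255;0 0 0 -1.6 4.7 0 255",
)

```text
clock: 9.65
eef_pos: [532.8, 16.0, 51.8]
tcp_rot: [-3.141, 0.001, 1.891]
contact_force: [-1.5, -5.1, 0.8]
opening: 0.002
grasp_force: 2.2
```

The force is rising on the rib, so the steps get finer.

Emit:
step_arm(
  plan="0 0 0 -0.1 0.3 0 255;0 0 0 -0.2 0.6 0 255;0 0 0 -0.3 0.9 0 255;0 0 0 -0.4 1.2 0 255;0 0 0 -0.5 1.5 0 255;0 0 0 -0.6 1.8 0 255;0 0 0 -0.7 2.1 0 255;0 0 0 -0.8 2.4 0 255",
)

```text
clock: 10.45
eef_pos: [531.9, 19.0, 51.8]
tcp_rot: [3.142, -0.0, 1.89]
contact_force: [-0.3, -2.6, 0.1]
opening: -0.003
grasp_force: 1.2
```

Emit:
step_arm(
  plan="0 0 0 -0.1 0.3 0 255;0 0 0 -0.2 0.6 0 255;0 0 0 -0.3 0.9 0 255;0 0 0 -0.4 1.2 0 255;0 0 0 -0.4 1.2 0 255",
)

```text
clock: 10.95
eef_pos: [531.6, 20.2, 51.8]
tcp_rot: [3.141, -0.0, 1.89]
contact_force: [-0.8, -1.8, 0.1]
opening: -0.001
grasp_force: 0.6
```

Emit:
step_arm(
  plan="0 0 0 -0.1 0.3 0 255;0 0 0 -0.2 0.6 0 255;0 0 0 -0.3 0.9 0 255;0 0 0 -0.3 0.9 0 255;0 0 0 -0.3 0.9 0 255",
)

```text
clock: 11.45
eef_pos: [531.3, 21.0, 51.8]
tcp_rot: [3.141, -0.0, 1.89]
contact_force: [-0.2, -0.3, -0.8]
opening: 0.0
grasp_force: 0.3
```

Emit:
step_arm(
  plan="0 0 0 -0.1 0.3 0 255;0 0 0 -0.2 0.6 0 255;0 0 0 -0.3 0.9 0 255;0 0 0 -0.3 0.9 0 255;0 0 0 -0.3 0.9 0 255",
)

```text
clock: 11.95
eef_pos: [531.0, 22.0, 51.8]
tcp_rot: [3.141, -0.0, 1.89]
contact_force: [0.2, 1.2, -0.3]
opening: -0.004
grasp_force: 0.1
```

Emit:
step_arm(
  plan="0 0 0 -0.1 0.3 0 255;0 0 0 -0.2 0.6 0 255;0 0 0 -0.3 0.9 0 255;0 0 0 -0.3 0.9 0 255;0 0 0 -0.3 0.9 0 255",
)

```text
clock: 12.45
eef_pos: [530.6, 22.8, 51.8]
tcp_rot: [-3.142, -0.0, 1.89]
contact_force: [0.8, 0.5, 0.1]
opening: 0.003
grasp_force: 0.0
```

Run:
```python
from h import *
p,d=r.grab_frame("side")
cv2.imwrite("pics/c5.png",cv2.resize(p[165:245,250:350],(750,600),interpolation=cv2.INTER_CUBIC)[:,:,::-1])
for i in range(4):
  s=r.sense();print(s["contact_force"],s["grasp_force"]);r.grab_frame("side")
```

```text
[ 0.4739489   0.58701151 -0.32405701] 0.0
[-0.80725294 -0.22997981 -0.48292323] 0.0
[ 0.79504207 -0.7748362   0.4355535 ] 0.0
[ 0.02438849 -0.76353075 -0.27698831] 0.0
```

View pics/c5.png

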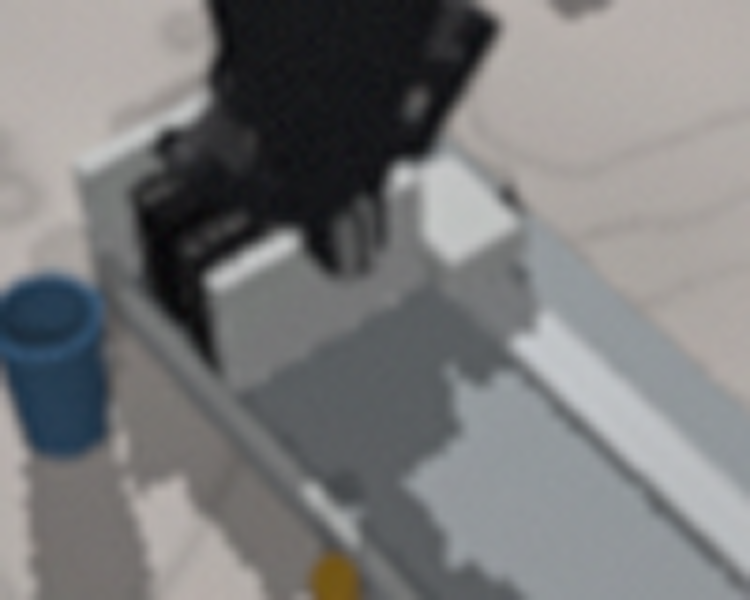

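Pad force is exactly 0, so the stop has jumped ahead of the finger. The picture shows its pointer at the line (510,195) and both palettes standing. I'll draw back along -y, rise, and check from above.

Emit:
step_arm(
  plan="0 0 0 2 -6 0 255;0 0 0 6 -18 0 255;0 0 0 10 -30 0 255;0 0 0 10 -30 40 255;0 0 0 10 -30 80 255;0 0 0 10 -30 120 255;0 0 0 10 -30 160 255;0 0 0 10 -30 160 255",
)

```text
clock: 13.5
eef_pos: [544.3, -8.4, 217.5]
tcp_rot: [3.133, 0.003, 1.89]
contact_force: [1.0, 0.5, 0.2]
opening: 0.003
grasp_force: 0.0
```

Emit:
step_arm(
  plan="0 0 0 -10 -45 0 255;0 0 0 -20 -90 0 255;0 0 0 -30 -135 0 255;0 0 0 -40 -180 0 255;0 0 0 -50 -225 0 255;0 0 0 -60 -270 0 255;0 0 0 -70 -315 0 255;0 0 0 -70 -315 0 255",
)

```text
clock: 14.3
eef_pos: [468.9, -328.0, 211.3]
tcp_rot: [-3.141, 0.002, 1.886]
contact_force: [-0.2, 0.8, -0.1]
opening: -0.0
grasp_force: 0.0
```

Run:
```python
from h import *
q,_=r.grab_frame("top")
cv2.imwrite("pics/c6.png",cv2.resize(q[165:260,265:385],None,fx=6,fy=6,interpolation=cv2.INTER_CUBIC)[:,:,::-1]);print(r.sense()["eef_pos"])
```

```text
[ 469.26143013 -325.45541863  211.07443765]
```

View pics/c6.png

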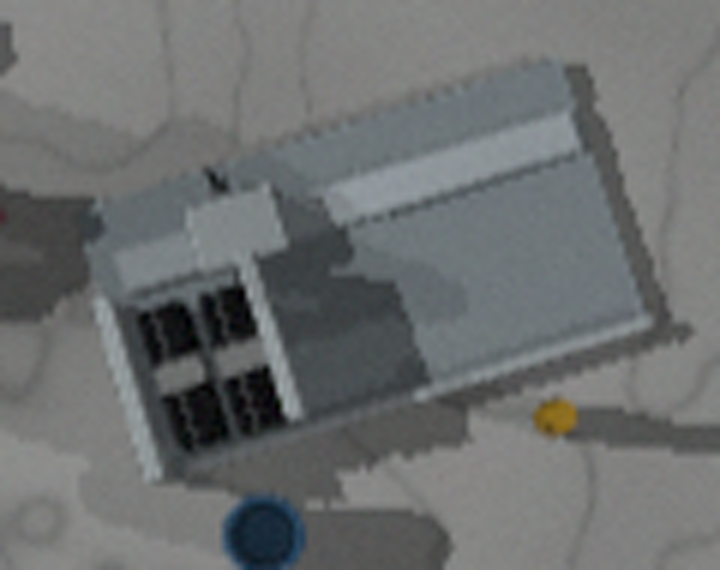

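The pointer merges with the engraved line at (215,182), and both palettes stand undisturbed. Before signing off I'll check the stop's travel numerically.

Run:
```python
from h import *
q,_=r.grab_frame("top"); q0=np.load("top0.npz")["p"]
u=np.array([-.314,.949])
line=pl("top",tc(212,180),12)[:2]
# bright foot/plate segmentation
for n,im in (("before",q0),("after",q)):
    g=cv2.resize(cv2.cvtColor(im,cv2.COLOR_RGB2GRAY)[165:260,265:385],None,fx=6,fy=6,interpolation=cv2.INTER_CUBIC)
    seed=(465,153) if n=="before" else (237,228)
    m=np.zeros((g.shape[0]+2,g.shape[1]+2),np.uint8)
    cv2.floodFill(g.copy(),m,seed,255,12,12,cv2.FLOODFILL_FIXED_RANGE|(255<<8)|cv2.FLOODFILL_MASK_ONLY)
    mm=m[1:-1,1:-1];mm[:max(0,seed[1]-60)]=0;mm[seed[1]+60:]=0;mm[:,:seed[0]-65]=0;mm[:,seed[0]+65:]=0
    mm=cv2.morphologyEx(mm,cv2.MORPH_OPEN,np.ones((35,35)))
    rc=cv2.minAreaRect(cv2.findNonZero(mm));c=pl("top",tc(*rc[0]),42)[:2]
    print(n,rc,"foot - line along y",(c-line)@u,"across",(c-line)@[.949,.314])
    # plate edges: scan across plate at several points along it
for n,im,a,b in (("before",q0,(482,182),(530,342)),("after",q,(248,262),(292,415))):
    g=cv2.cvtColor(im,cv2.COLOR_RGB2GRAY).astype(np.float32);ys=[]
    for f in np.linspace(.25,.75,11):
        c=np.array(a)*(1-f)+np.array(b)*f
        t=np.arange(-20,20.1,1.);P=np.array([tc(*(c+k*np.array([.956,-.294]))) for k in t],np.float32)
        v=cv2.remap(g,P[None,:,0],P[None,:,1],cv2.INTER_LINEAR)[0]
        w=np.clip(v-np.percentile(v,60),0,None);k=(w*t).sum()/w.sum()
        ys.append((pl("top",tc(*(c+k*np.array([.956,-.294]))),72)[:2]-line)@u)
    print(n,"plate-line y",np.median(ys),np.std(ys))
```

```text
before ((469.0, 149.0), (52.0, 74.0), 90.0) foot - line along y -131.52795162781902 across -26.81548075011089
after ((236.0, 226.5), (59.0, 76.0), 90.0) foot - line along y -5.712466139900139 across -30.74364139069182
before plate-line y -129.79503387647765 0.2532563892746234
after plate-line y -6.597460992661117 0.3200024849083571
```

By this measure the plate's middle is about 4–6 mm short of the line, at the edge of my accuracy: it may be resting just past the crest instead of in the notch. I'll go back and feel for it gently. If the finger meets the plate at the old spot (TCP y about 22.8), it has not jumped yet.

Emit:
step_arm(
  plan="0 0 0 10 45 0 255;0 0 0 20 90 0 255;0 0 0 30 135 0 255;0 0 0 40 180 0 255;0 0 0 50 225 0 255;0 0 0 60 270 0 255;0 0 0 71 315 0 255;0 0 0 71 315 0 255",
)

```text
clock: 15.2
eef_pos: [542.1, -1.5, 211.7]
tcp_rot: [3.141, -0.002, 1.896]
contact_force: [-0.6, 0.1, -0.6]
opening: 0.0
grasp_force: 0.0
```

Emit:
step_arm(
  plan="0 0 0 0 0 0 255;0 0 0 0 0 0 255",
)

```text
clock: 15.4
eef_pos: [541.1, -7.3, 211.5]
tcp_rot: [-3.141, 0.0, 1.891]
contact_force: [-0.1, 0.1, 0.0]
opening: 0.003
grasp_force: 0.0
```

Emit:
step_arm(
  plan="0 0 0 -0.5 0 -40 255;0 0 0 -0.5 0 -80 255;0 0 0 -0.5 0 -120 255;0 0 0 -0.5 0 -145 255;0 0 0 -0.5 0 -159.7 255;0 0 0 -0.5 0 -159.7 255;0 0 0 -0.5 0 -159.7 255",
)

```text
clock: 16.1
eef_pos: [541.1, -8.2, 52.4]
tcp_rot: [-3.141, -0.0, 1.889]
contact_force: [0.3, 0.5, 0.1]
opening: -0.001
grasp_force: 0.0
```

Emit:
step_arm(
  plan="0 0 0 -1.3 4 0 255;0 0 0 -2.6 8 0 255;0 0 0 -4 12 0 255;0 0 0 -5.3 16 0 255;0 0 0 -6.6 20 0 255;0 0 0 -7.9 24 0 255;0 0 0 -8.9 27 0 255;0 0 0 -8.9 27 0 255",
)

```text
clock: 16.9
eef_pos: [532.0, 20.2, 52.0]
tcp_rot: [-3.141, -0.0, 1.891]
contact_force: [0.1, -0.1, -0.7]
opening: 0.0
grasp_force: 0.0
```

Emit:
step_arm(
  plan="0 0 0 -0.2 0.5 0 255;0 0 0 -0.3 1 0 255;0 0 0 -0.5 1.5 0 255;0 0 0 -0.7 2 0 255;0 0 0 -0.8 2.5 0 255;0 0 0 -1 3 0 255;0 0 0 -1 3 0 255;0 0 0 -1 3 0 255",
)

```text
clock: 17.7
eef_pos: [531.2, 22.8, 52.1]
tcp_rot: [-3.142, 0.0, 1.891]
contact_force: [-0.2, 1.0, 0.0]
opening: 0.002
grasp_force: 0.0
```

Emit:
step_arm(
  plan="0 0 0 -0.1 0.3 0 255;0 0 0 -0.2 0.6 0 255;0 0 0 -0.3 0.9 0 255;0 0 0 -0.3 0.9 0 255",
)

```text
clock: 18.1
eef_pos: [530.9, 23.7, 52.1]
tcp_rot: [-3.142, -0.0, 1.89]
contact_force: [0.7, -0.4, 0.2]
opening: 0.006
grasp_force: 0.0
```

Emit:
step_arm(
  plan="0 0 0 -0.1 0.3 0 255;0 0 0 -0.2 0.6 0 255;0 0 0 -0.3 0.9 0 255;0 0 0 -0.3 0.9 0 255",
)

```text
clock: 18.5
eef_pos: [530.6, 24.6, 52.1]
tcp_rot: [3.142, 0.0, 1.89]
contact_force: [0.1, -0.8, -0.5]
opening: 0.001
grasp_force: 0.0
```

Emit:
step_arm(
  plan="0 0 0 -0.1 0.3 0 255;0 0 0 -0.2 0.6 0 255;0 0 0 -0.3 0.9 0 255;0 0 0 -0.3 0.9 0 255",
)

```text
clock: 18.9
eef_pos: [530.4, 25.5, 52.1]
tcp_rot: [3.142, 0.0, 1.89]
contact_force: [0.3, 0.3, -0.5]
opening: 0.002
grasp_force: 0.0
```

Emit:
step_arm(
  plan="0 0 0 -0.1 0.3 0 255;0 0 0 -0.2 0.6 0 255;0 0 0 -0.3 0.9 0 255;0 0 0 -0.3 0.9 0 255",
)

```text
clock: 19.3
eef_pos: [530.0, 26.4, 52.1]
tcp_rot: [-3.142, -0.0, 1.89]
contact_force: [0.3, 0.3, 0.0]
opening: -0.0
grasp_force: 0.0
```

The finger went about 4 mm past the last contact and met nothing, so the stop did jump into the notch by itself; the camera offset was parallax or calibration. I'll back off and hand in.

Emit:
step_arm(
  plan="0 0 0 2 -6 0 255;0 0 0 6 -18 0 255;0 0 0 11 -33 0 255;0 0 0 11 -33 40 255;0 0 0 11 -33 80 255;0 0 0 11 -33 120 255;0 0 0 11 -33 160 255;0 0 0 11 -33 160 255",
)

```text
clock: 20.1
eef_pos: [544.7, -8.1, 217.8]
tcp_rot: [3.133, 0.003, 1.889]
contact_force: [0.4, -0.7, -0.1]
opening: 0.001
grasp_force: 0.0
```

Emit:
step_arm(
  plan="0 0 0 -10 -45 0 255;0 0 0 -20 -90 0 255;0 0 0 -30 -135 0 255;0 0 0 -40 -180 0 255;0 0 0 -50 -225 0 255;0 0 0 -60 -270 0 255;0 0 0 -60 -270 0 255;0 0 0 -60 -270 0 255",
)

```text
clock: 20.9
eef_pos: [480.1, -278.3, 211.4]
tcp_rot: [-3.141, -0.001, 1.887]
contact_force: [0.8, 0.2, -0.5]
opening: -0.001
grasp_force: 0.0
```

Run:
```python
from h import *
a=cv2.imread("pics/c6.png").astype(int);q,_=r.grab_frame("top")
b=cv2.resize(q[165:260,265:385],None,fx=6,fy=6,interpolation=cv2.INTER_CUBIC)[:,:,::-1].astype(int)
print("max change vs c6 in rack area", np.percentile(abs(a-b)[170:480,90:320],[50,99,100]))
print(r.sense()["clock"]); print(r.sign_off())
```

```text
max change vs c6 in rack area [  3.  97. 156.]
20.95
the job is handed in; nothing more can be done
None
```

I handed the job in at about 21 s. The stop appears to be in its notch: the force fell to zero past the rib, and a probe about 4 mm beyond the last contact met nothing. Two things don't fully agree: the camera put the plate 4–6 mm short of the line, which I took as calibration error, and the last before/after image comparison showed changes around the rack that I didn't look into. In the last picture I viewed, before that probe, both palettes were standing and the lipstick and holder were in place.

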